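# Strip the ball knob from the curved clamp track and park it

### The arm

A 6-joint arm with a two-finger parallel gripper is mounted at the origin on the work surface. World frame = base frame: x ahead of the robot, y to its left, z up, the work surface at z = 0. Lengths are in m, angles in rad, forces in N, time in s.
With the tool pointing down it reaches from about 0.3 to 0.85 m from the base axis. Payload 4.2 kg.
Tool frame: the origin (TCP) lies midway between the tips of the shut fingers; the grasp point (between the pads) lies 19 mm behind it; z points along the fingers, y is the direction in which the jaws open and shut (so a half turn about z gives the same grasp; the last joint's range is limited). The gripper opens to 91 mm and grips with 3 to 60 N. Pads are 32 mm wide; open, the fingers measure 118 mm over their backs; the gripper's body (76 mm by 178 mm) begins 60 mm behind the grasp point.
Start: joints at [1.326, 0.32, 1.565, -0, 1.257, -0.02], TCP at [0.128, 0.561, 0.214] pointing down, gripper open.
Joint ranges: [-3.11, 3.11], [-0.84, 2.01], [0.21, 2.61], [-1.34, 4.49], [0.05, 2.63], [-2.56, 2.56]. Speed limits (rad/s): [2.57, 2.57, 3.14, 3.14, 3.14, 3.14].

### API

Orientations are given as a unit quaternion [x, y, z, w].
In Python, from station import bot gives the robot as it stands.
- The arm moves only by the tool apply_moves, never from a script. Its arguments are lists of equal length, an entry for each row: "slide": the shift along the world's x, y, z in cm, a list of three; "rot": the turn, a rotation vector about the world's x, y, z in rad, a list of three; "gripper": the opening, from -1 (shut) to 1 (fully open). A call has 1 to 8 rows; each row is the pose to reach, as a shift and turn from the pose commanded when the call began; what a row does not reach only later rows make up. A row lasts 1/12 s, in which the tool goes at most 41.7 mm and 7.16 degrees, less where a joint would pass 70% of its speed; a pose out of reach is approached as far as the arm can. A call with a gripper value outside its range is refused whole. The fingers move at their own pace and stop on an object; "force" is the grip in N (left out, the last holds). Time passes only in rows, so rows that repeat a pose let the fingers close. It gives the time, the measured TCP pose, the force and the opening at its end, in the units of the state.
- bot.read_state(): the state, without advancing time (a new reading comes with each control period).
- bot.snapshot(name): name is "scene" or "top"; returns (picture, depth): 480x640x3 uint8, red, green, blue; 480x640 float32, m along the optical axis (not along the pixel's ray), 0 where there is no reading.
- bot.camera_params(name): a dict with "fx", "fy", "cx", "cy" (pixels), "position" and "rotation" of the camera in the world. Camera axes: x right, y down, z forward; pixel columns grow to the right and rows downward; lengths in m; the calibration is good to about 2 mm. A picture is of the moment at which its call begins. camera_params takes no time and is no camera call.
- bot.sign_off(): hands the job in, once; it reports no verdict.
The state is a dict: "time": time; "joint_positions": joint angles; "dq": joint speeds; "joint_efforts": joint torques, N m; "eef_pos": TCP position; "tcp_rot": TCP orientation; "force": force on the tool from outside, world axes, zero at the start; "ft_torque": the same for the moment, N m; "width": finger opening in m.
Only numpy, scipy, OpenCV 4.12 (cv2) and the standard library are available. Lean on these libraries where they do the work, as an engineer would, in place of code of your own. Each camera call takes 0.05 s, during which the arm holds its last target.

### The job

Slide the red ball knob along its curved track until it stands in the open exit gap against the stop post, and lift it out there. Set it down upright on the cork pad, let go, take it again the other way round (a quarter turn about the knob, so that the fingers lie along its foot) and park it upright in the middle of the blue parking bay, its foot pointing along the bay. Keep the knob roughly upright, never drop it, and do not disturb the tape roll, the ink jar or the scraper.

Things in the scene. Friction and masses are not known exactly. Their poses are not given: they have to be found in the camera images.
- ball_knob: Loose clamp knob, 60 mm high, 0.1 to 0.2 kg: slippery oiled steel foot (oblong with round ends, 52 mm long along its x axis, 28 mm wide along y, 8 mm thick), 12 mm neck, red ball of 36 mm diameter, its centre 42 mm above the underside; grip it by the ball. Origin: centre of the foot's underside; z up; both ends of x are alike. It starts on the straight run of the track.
- ball_center (a point): Centre of the red ball of the knob.
- clamp_track: Fixed yellow plate, 150 x 300 x 5 mm, carrying an aluminium channel 32 mm wide inside, 44 mm outside. Lips over the channel leave an 18 mm slot, so the knob's foot is held down and points along the track; lip tops are 19 mm above the bench. Origin: underside of the plate (bench height), below the point where the straight run meets the bend; z up.
- track_bend (a point): Where the straight run meets the bend, on the channel floor (5 mm above the bench), axes as clamp_track. In this frame the centre line runs straight along +y at x = 0 from y = -110 mm (closed end) to y = 0, then bends left (to -x) on an arc of radius 130 mm about (-130, 0) mm, through 52 degrees to the exit point.
- exit_gap (a point): Exit point: channel floor under the knob when its foot meets the stop; axes as clamp_track, track direction here +y turned 52 degrees left. Lips end 32 mm before it, so the foot lifts out only within 5 mm of the stop; open walls 15 mm above bench. Dark stop post 26.5 mm further on, 65 mm above bench, buffered: no room for a finger between post and ball, so grip the ball across the track.
- cork_pad: Fixed cork pad, 120 x 120 mm, 6 mm thick. Origin: centre of its underside.
- parking_bay: Fixed blue base, 120 mm (x) by 66 mm (y), 5 mm thick, with two upright cheeks 110 mm long along x, tops 50 mm above the bench, 48 mm apart inside, ends and top open. The foot fits only lengthwise (its x along the bay's x, either way round); fingers fit only before and behind the ball, along the bay's x. Origin: centre of underside. Bay and pad may swap places.
- bay_floor (a point): Middle of the bay's floor, 5 mm above the bench, axes as the bay: where the origin of the knob belongs.
- tape_roll: Roll of brown tape standing flat, 90 mm across, 48 mm high. Origin: centre of its underside. Bystander.
- ink_jar: Green ink jar, white lid, 64 mm across, 70 mm high. Origin: centre of its underside. Bystander.
- scraper: Scraper lying flat, steel blade 80 mm wide and wooden handle, 175 mm long in all along its x, 18 mm high. Origin: underside, near its middle. Bystander.
Things that resemble listed ones, but are neither listed nor needed, are in the scene too. Several things have the shape of the ball_knob; the one meant has the colours described above.

How it is judged:
On the way, in this order (a step that is already met when the one before it is completed fails the run):
1. the knob has been slid down in the track to the exit gap, within 12 mm of the exit point (horizontal distance between ball_knob and exit_gap below 0.012 m and z of ball_knob in the frame of exit_gap between -0.003 and 0.004 m), for 0.1 s.
2. the knob stands upright on the cork pad, wholly let go and at rest (x of ball_knob in the frame of cork_pad between -0.05 and 0.05 m and y of ball_knob in the frame of cork_pad between -0.05 and 0.05 m and z of ball_knob in the frame of cork_pad between 0.003 and 0.009 m and contact force between the fingers and ball_knob below 0.1 N and linear speed of ball_knob below 0.02 m/s and angle between ball_knob's own z axis and vertical below 0.08 rad), for 0.2 s.
At the end, for the whole second after the job is handed in: The knob stands upright (within 0.08 rad) on the floor of the parking bay, within 15 mm of its middle along the bay and 12 mm across, its foot within 0.25 rad of the bay's length, let go and at rest (x of ball_knob in the frame of bay_floor between -0.015 and 0.015 m and y of ball_knob in the frame of bay_floor between -0.012 and 0.012 m and z of ball_knob in the frame of bay_floor between -0.003 and 0.004 m and angle between the x axis of ball_knob and the x axis of parking_bay, either way round below 0.25 rad and contact force between the fingers and ball_knob below 0.1 N and linear speed of ball_knob below 0.02 m/s and angle between ball_knob's own z axis and vertical below 0.08 rad); the robot touches nothing.
It fails at once if the knob is tipped by more than 0.6 rad (angle between ball_knob's own z axis and vertical above 0.6 rad).
It fails at once if the knob is dropped or shot off: faster than 0.5 m/s while the fingers do not hold it (linear speed of ball_knob above 0.5 m/s and contact force between the fingers and ball_knob below 0.05 N).
It fails at once if the tape roll is moved by more than 15 mm (distance of tape_roll from where it was at the start of the episode above 0.015 m).
It fails at once if the ink jar is moved by more than 15 mm (distance of ink_jar from where it was at the start of the episode above 0.015 m).
It fails at once if the scraper is moved by more than 15 mm (distance of scraper from where it was at the start of the episode above 0.015 m).
It also fails if it takes over 72 s, if anything falls off the work surface, if the arm or the gripper's body presses on something with over 40 N, if the wrist force passes 120 N, or if a joint passes its speed limit or range.

## Working session

There is one attempt and no reset: what is moved stays moved. The work goes in short steps, Python scripts to look and compute and a tool call to move; the robot and the scene stay as the last step left them, time stands still between calls to the robot, and variables do not carry over. Pictures are saved under pics/ and viewed, and the job is handed in when it is done.

Besides the shell and the picture viewer there is one more tool, called after "Emit:" by a JSON object that holds its "api" and its "payload", one argument or row to a line. apply_moves: Moves the arm, as the interface text tells. Its arguments: {"type":"object","properties":{"slide":{"type":"array"},"rot":{"type":"array"},"gripper":{"type":"array"},"force":{"type":"number"}},"required":["slide","rot","gripper"]}

```bash
ls; mkdir -p pics; python3 - <<'E'
from station import bot
import cv2,numpy as np
print(bot.read_state())
for n in("scene","top"):
    p,d=bot.snapshot(n); cv2.imwrite(f"pics/{n}0.png",p[:,:,::-1]); np.save(f"pics/{n}0.npy",d)
    np.save(f"pics/{n}0rgb.npy",p)
    print(n,bot.camera_params(n))
E
```

```text
pics
{'time': 0.0, 'joint_positions': array([ 1.32602791e+00,  3.20329478e-01,  1.56566794e+00, -9.26465939e-06,
        1.25743745e+00, -1.99837314e-02]), 'dq': array([-0.00125548, -0.00174507,  0.00148051,  0.00114221,  0.00203193,
       -0.00063717]), 'joint_efforts': array([ 1.32083307e-03, -4.12450862e+01, -2.31977373e+01,  7.27516576e-02,
        4.54723800e-02, -1.26751538e-04]), 'eef_pos': array([0.12803394, 0.5600372 , 0.21310303]), 'tcp_rot': array([ 1.12154397e-01,  9.93690366e-01, -9.13629470e-04, -1.17209794e-04]), 'force': array([0.37836887, 0.72109905, 0.20406651]), 'ft_torque': array([ 0.03532405, -0.01608778, -0.05060858]), 'width': 0.09107497416735137}
scene {'fx': 619.6355037650411, 'fy': 619.6355037650411, 'cx': 336.80275881436745, 'cy': 243.36846359607864, 'position': array([ 1.49406456, -0.00499722,  0.70797226]), 'rotation': array([ 0.62500896,  0.62593736, -0.33323463, -0.3263754 ])}
top {'fx': 579.1555809449783, 'fy': 579.1555809449783, 'cx': 318.60372344953765, 'cy': 240.79278900411774, 'position': array([0.42446813, 0.02231829, 1.37953315]), 'rotation': array([-0.70158794,  0.71065108, -0.04226389,  0.03103481])}
```

View pics/top0.png

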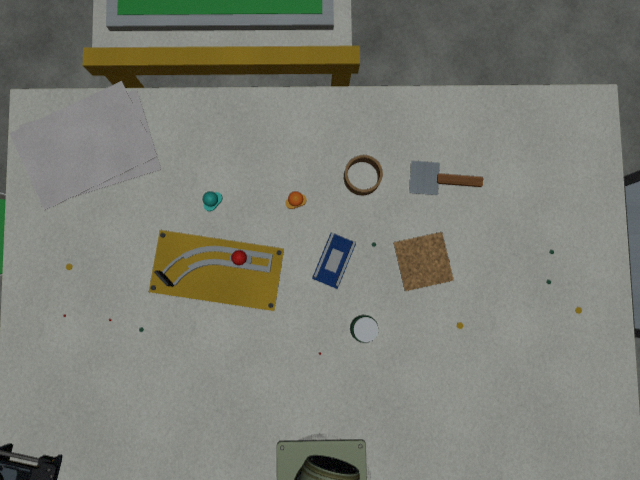

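View pics/scene0.png

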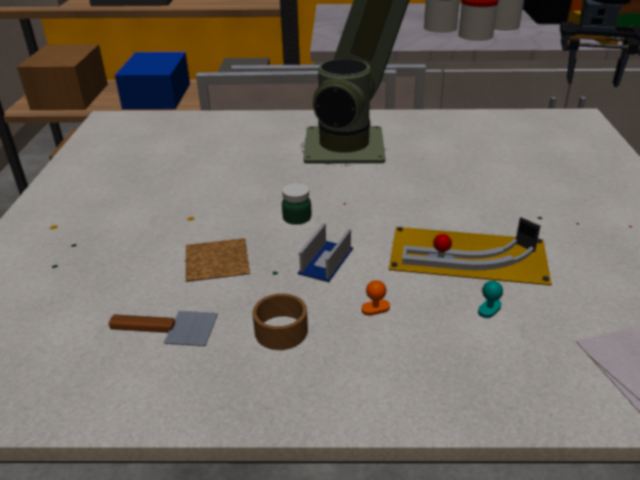

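Candidates for the knob in the top view: red ball in the track (239,258), orange knob (296,200), teal knob (211,200). The description points to the red one. I'll check it in a close crop and measure.

```bash
cat > h.py <<'E'
import numpy as np,cv2
from scipy.spatial.transform import Rotation as R
from station import bot
def ray(c,uv):
    uv=np.atleast_2d(uv).astype(float)
    d=np.c_[(uv[:,0]-c['cx'])/c['fx'],(uv[:,1]-c['cy'])/c['fy'],np.ones(len(uv))]
    return R.from_quat(c['rotation']).apply(d)
def onz(c,uv,z):
    r=ray(c,uv); return c['position']+r*((z-c['position'][2])/r[:,2])[:,None]
def proj(c,P):
    q=R.from_quat(c['rotation']).inv().apply(np.atleast_2d(P)-c['position'])
    return np.c_[q[:,0]/q[:,2]*c['fx']+c['cx'],q[:,1]/q[:,2]*c['fy']+c['cy']]
def two(ca,a,cb,b):
    A,B=ray(ca,a)[0],ray(cb,b)[0]; M=np.c_[A,-B]
    s=np.linalg.lstsq(M,cb['position']-ca['position'],rcond=None)[0]
    p,q=ca['position']+A*s[0],cb['position']+B*s[1]
    return (p+q)/2,np.linalg.norm(p-q)
def big(m,box=None):
    m=m.astype(np.uint8)
    if box: k=np.zeros_like(m);k[box[1]:box[3],box[0]:box[2]]=1;m=m*k
    cs,_=cv2.findContours(m,cv2.RETR_EXTERNAL,cv2.CHAIN_APPROX_NONE)
    return max(cs,key=cv2.contourArea)
def hsv(p): return cv2.cvtColor(p,cv2.COLOR_RGB2HSV)
def red(p):
    h=hsv(p);return ((h[...,0]<6)|(h[...,0]>172))&(h[...,1]>170)&(h[...,2]>70)
E
cat > m.py <<'E'
from h import *
c=bot.camera_params('top');s=bot.camera_params('scene')
p=np.load('pics/top0rgb.npy');q=np.load('pics/scene0rgb.npy')
H=hsv(p)
def rect(name,m,box,z):
    k=big(m,box).reshape(-1,2); w=onz(c,k,z)[:,:2]*1000
    r=cv2.minAreaRect(cv2.convexHull(w.astype(np.float32)));print(name,r, cv2.boxPoints(r).round(0).tolist());return r
y=(H[...,0]>18)&(H[...,0]<28)&(H[...,1]>180)
rect('plate',y,(130,215,300,320),.005)
rect('pad',(H[...,1]>80)&(H[...,0]>5)&(H[...,0]<22),(385,225,460,300),.006)
b=(H[...,0]>100)&(H[...,0]<125)&(H[...,1]>120)
rect('bay',b,(300,220,370,300),.005)
for C,P,bx in((c,p,(200,230,280,290)),(s,q,(400,200,480,280))):
    k=big(red(P),bx);(u,v),rr=cv2.minEnclosingCircle(k);m=cv2.moments(k);print((u,v),rr,m['m10']/m['m00'],m['m01']/m['m00'])
    if C is c:a=(m['m10']/m['m00'],m['m01']/m['m00'])
    else: print('ball',two(c,a,s,(m['m10']/m['m00'],m['m01']/m['m00'])),onz(c,a,.047), onz(s,(m['m10']/m['m00'],m['m01']/m['m00']),.047))
a=cv2.resize(p[215:325,135:295],None,fx=5,fy=5,interpolation=cv2.INTER_CUBIC)
b=cv2.resize(q[200:300,380:560],None,fx=4,fy=4,interpolation=cv2.INTER_CUBIC)
cv2.imwrite('pics/cropA.png',a[:,:,::-1]);cv2.imwrite('pics/cropB.png',b[:,:,::-1])
b=cv2.resize(p[220:300,300:460],None,fx=5,fy=5,interpolation=cv2.INTER_CUBIC)
cv2.imwrite('pics/cropC.png',b[:,:,::-1])
E
python3 m.py
```

```text
plate ((500.95233154296875, 242.1725311279297), (296.0615539550781, 146.19444274902344), 80.65116119384766) [[405.0, 108.0], [549.0, 84.0], [597.0, 376.0], [453.0, 400.0]]
pad ((516.329833984375, -249.3069610595703), (117.698974609375, 119.9092788696289), 11.570699691772461) [[447.0, -202.0], [471.0, -320.0], [586.0, -296.0], [562.0, -179.0]]
bay ((520.5214233398438, -36.020477294921875), (62.473419189453125, 116.76982116699219), 66.66307830810547) [[455.0, -42.0], [562.0, -88.0], [587.0, -30.0], [479.0, 16.0]]
(238.59616088867188, 257.19232177734375) 6.992396831512451 238.54379562043795 257.2907542579075
(442.5, 241.5) 7.905794143676758 442.3776978417266 240.76258992805757
ball (array([0.52669851, 0.18387089, 0.0509101 ]), np.float64(0.0012891710921998207)) [[0.5270734  0.18499402 0.047     ]] [[0.52099661 0.1843315  0.047     ]]
```

View pics/cropA.png

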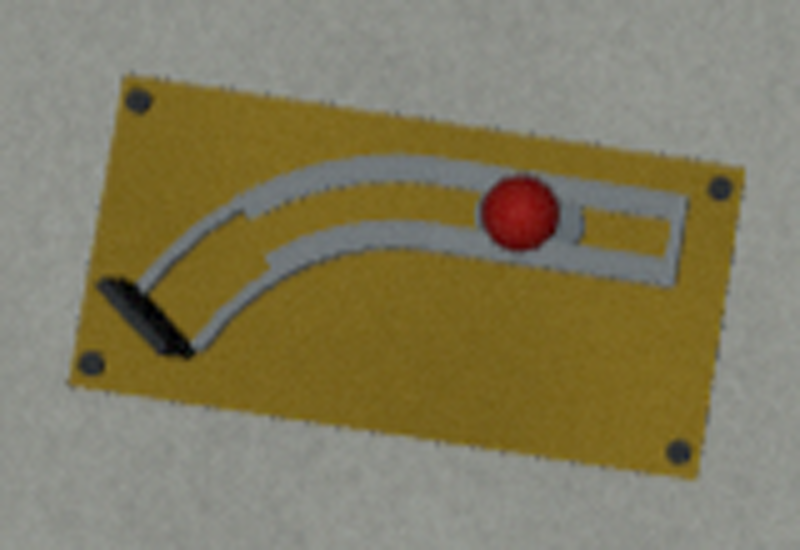

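View pics/cropB.png

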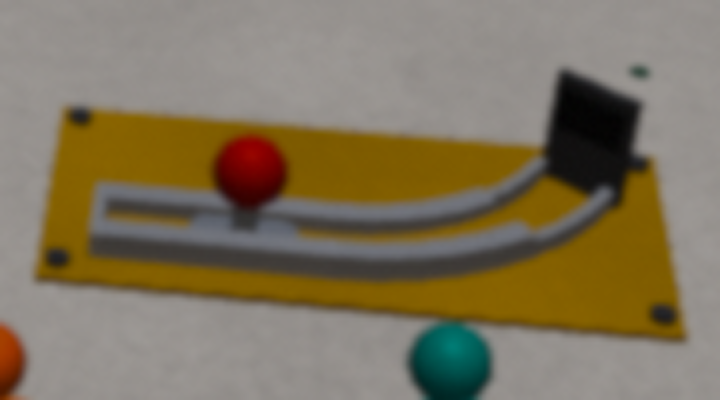

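View pics/cropC.png

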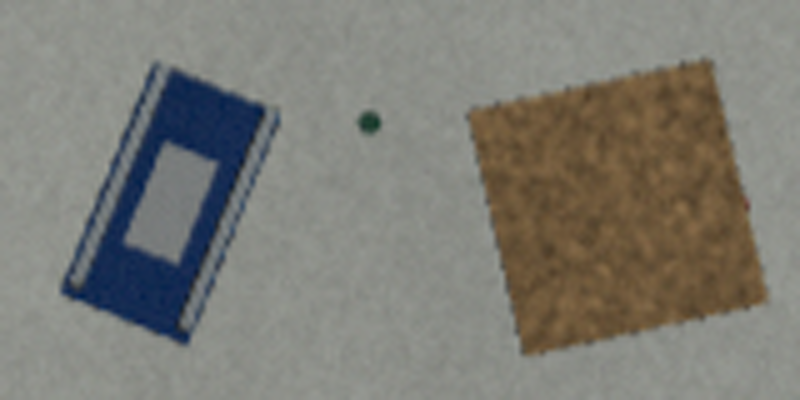

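The crops confirm it. The red ball with grey foot sits on the straight run (crop A 520,212 → top 239,257), and the black stop post is at the left end (crop A 148,315). The orange and teal knobs lie outside the track. Next I'll fit the track geometry.

```bash
cat > t.py <<'E'
from h import *
from scipy.optimize import least_squares
c=bot.camera_params('top');p=np.load('pics/top0rgb.npy');H=hsv(p)
# grey channel lips
g=(H[...,1]<60)&(H[...,2]>95)
k=np.zeros_like(g);k[238:290,155:275]=1
# restrict to inside plate
pl=np.zeros(g.shape,np.uint8);y=(H[...,0]>18)&(H[...,0]<28)&(H[...,1]>180)
cv2.fillPoly(pl,[cv2.convexHull(big(y,(130,215,300,320)))],1)
pl=cv2.erode(pl,np.ones((5,5)))
g=(g&k.astype(bool)&(pl>0))
vis=p.copy();vis[g]=(255,0,255);cv2.imwrite('pics/g.png',cv2.resize(vis[215:325,135:295],None,fx=5,fy=5,interpolation=0)[:,:,::-1])
v,u=np.nonzero(g);w=onz(c,np.c_[u,v],.019)[:,:2]*1000
yaw=np.deg2rad(-9.35);ex=np.array([np.cos(yaw),np.sin(yaw)]);ey=np.array([-ex[1],ex[0]])
P0=np.array([500.95,242.17]);L=(w-P0)@np.c_[ex,ey]   # plate frame
for a in range(-150,150,10):
    m=(L[:,1]>=a)&(L[:,1]<a+10)
    if m.sum(): 
        x=np.sort(L[m,0]);print(a,m.sum(),x.min().round(1),x.max().round(1),x.mean().round(1), 'gap', x[np.argmax(np.diff(x))].round(1) if len(x)>1 else '', np.diff(x).max().round(1) if len(x)>1 else '')
np.save('pics/L.npy',L)
d=(H[...,2]<45);k=big(d,(150,262,178,295));r=cv2.minAreaRect(k);print('post px',r)
for z in(.065,.005):print(z,onz(c,[r[0]],z), (onz(c,[r[0]],z)[0,:2]*1000-P0)@np.c_[ex,ey])
b=onz(c,[[238.54,257.29]],.047)[0,:2]*1000;print('ball plate frame',(b-P0)@np.c_[ex,ey])
E
python3 t.py
```

```text
-130 36 15.2 55.7 35.4 gap 41.4 2.3
-120 46 13.8 56.7 34.8 gap 31.4 12.0
-110 44 14.3 56.0 34.9 gap 25.0 20.2
-100 46 14.0 56.9 35.7 gap 25.9 18.9
-90 44 13.8 56.7 34.5 gap 25.8 19.3
-80 66 14.8 56.4 35.6 gap 43.7 2.0
-70 49 14.1 56.6 34.3 gap 40.3 2.3
-60 16 13.9 56.8 26.4 gap 20.0 33.2
-50 13 13.2 56.5 28.5 gap 19.5 35.9
-40 34 13.8 56.7 33.8 gap 25.4 21.3
-30 48 14.0 56.0 34.8 gap 36.6 7.3
-20 45 13.3 56.9 35.2 gap 25.6 19.3
-10 47 13.5 56.7 35.1 gap 25.8 18.6
0 45 12.8 56.0 34.7 gap 25.1 20.2
10 46 10.7 54.6 32.8 gap 23.7 20.2
20 49 7.3 52.9 30.2 gap 21.9 17.9
30 48 2.6 51.4 27.6 gap 18.2 18.2
40 51 -1.2 47.7 23.0 gap 14.1 17.9
50 54 -9.8 43.6 17.4 gap 10.4 17.8
60 51 -18.5 39.9 12.2 gap 1.7 17.8
70 41 -31.8 33.5 6.7 gap -16.5 32.7
80 31 -45.0 24.7 -11.1 gap -27.5 41.6
90 19 -47.6 16.0 -1.9 gap -43.0 46.1
100 17 -7.9 7.3 -0.4 gap 5.0 2.3
110 17 -23.5 -6.0 -14.6 gap -8.3 2.3
120 3 -23.9 -19.3 -21.6 gap -21.6 2.3
post px ((164.27374267578125, 278.2510986328125), (21.86186408996582, 5.314114570617676), 47.72631072998047)
0.065 [[0.48033015 0.35011186 0.065     ]] [-37.88267439 103.15777643]
0.005 [[0.48287989 0.36507353 0.005     ]] [-37.79755435 118.33491659]
ball plate frame [ 35.06583829 -52.16331412]
```

```bash
ls pics
```

```text
L.npy
cropA.png
cropB.png
cropC.png
g.png
scene0.npy
scene0.png
scene0rgb.npy
top0.npy
top0.png
top0rgb.npy
```

Emit:
{"api": "apply_moves", "payload": {
  "slide": [
    [4,-3.8,-1],
    [8,-7.5,-2],
    [12,-11.3,-3],
    [16,-15,-4],
    [20,-18.8,-5],
    [24,-22.6,-6],
    [28,-26.3,-7],
    [30,-28.2,-8]
  ],
  "rot": [
    [0,0,-0.12],
    [0,0,-0.24],
    [0,0,-0.36],
    [0,0,-0.48],
    [0,0,-0.6],
    [0,0,-0.72],
    [0,0,-0.84],
    [0,0,-0.96]
  ],
  "gripper": [1,1,1,1,1,1,1,1],
  "force": 10
}}

```text
time: 0.77
eef_pos: [0.368, 0.3345, 0.1524]
tcp_rot: [0.561, 0.828, 0.0, 0.0]
force: [0.1, 0.7, -0.7]
width: 0.0914
```

Emit:
{"api": "apply_moves", "payload": {
  "slide": [
    [4,-3.7,0],
    [8,-7.5,-1],
    [12,-11.2,-1],
    [15,-14,-2],
    [15,-14,-2],
    [15,-14,-2]
  ],
  "rot": [
    [0,0,-0.12],
    [0,0,-0.24],
    [0,0,-0.36],
    [0,0,-0.48],
    [0,0,-0.55],
    [0,0,-0.55]
  ],
  "gripper": [1,1,1,1,1,1]
}}

```text
time: 1.27
eef_pos: [0.5211, 0.1915, 0.1312]
tcp_rot: [0.765, 0.644, -0.0, 0.001]
force: [0.2, 0.3, -0.0]
width: 0.0911
```

```bash
cat > s.py <<'E'
from h import *
s=bot.read_state();r=R.from_quat(s['tcp_rot']).as_matrix()
print('t',round(s['time'],2),'tcp mm',(s['eef_pos']*1000).round(1),'J',np.rad2deg(np.arctan2(r[1,1],r[0,1])).round(2),'tilt',np.rad2deg(np.arccos(-r[2,2])).round(2),'F',s['force'].round(1),'w',round(s['width'],4),'q',s['joint_positions'].round(2))
E
python3 s.py
```

```text
t 1.27 tcp mm [521.1 191.5 131.2] J -9.83 tilt 0.16 F [ 0.2  0.3 -0. ] w 0.0911 q [ 0.33  0.35  1.74 -0.    1.05  0.51]
```

Emit:
{"api": "apply_moves", "payload": {
  "slide": [
    [0.5,-0.5,0],
    [0.6,-0.6,-2],
    [0.6,-0.6,-4.5],
    [0.6,-0.6,-7],
    [0.6,-0.6,-9],
    [0.6,-0.6,-10.2],
    [0.6,-0.6,-10.2],
    [0.6,-0.6,-10.2]
  ],
  "rot": [
    [0,0,0],
    [0,0,0],
    [0,0,0],
    [0,0,0],
    [0,0,0],
    [0,0,0],
    [0,0,0],
    [0,0,0]
  ],
  "gripper": [1,1,1,1,1,1,1,1]
}}

```text
time: 1.93
eef_pos: [0.522, 0.1908, 0.0304]
tcp_rot: [0.762, 0.647, -0.001, -0.0]
force: [1.2, -0.0, 0.6]
width: 0.0911
```

```bash
cat >> s.py <<'E'
import sys
if len(sys.argv)>1:
    n=sys.argv[1];p,_=bot.snapshot('scene')
    x0,y0,x1,y1=map(int,sys.argv[2:6]) if len(sys.argv)>5 else (380,140,580,290)
    cv2.imwrite(f'pics/{n}.png',cv2.resize(p[y0:y1,x0:x1],None,fx=4,fy=4,interpolation=cv2.INTER_CUBIC)[:,:,::-1])
E
python3 s.py a1
```

```text
t 1.93 tcp mm [522.  190.8  30.4] J -9.3 tilt 0.08 F [ 1.2 -0.   0.6] w 0.0911 q [0.33 0.47 1.85 0.   0.82 0.49]
```

View pics/a1.png

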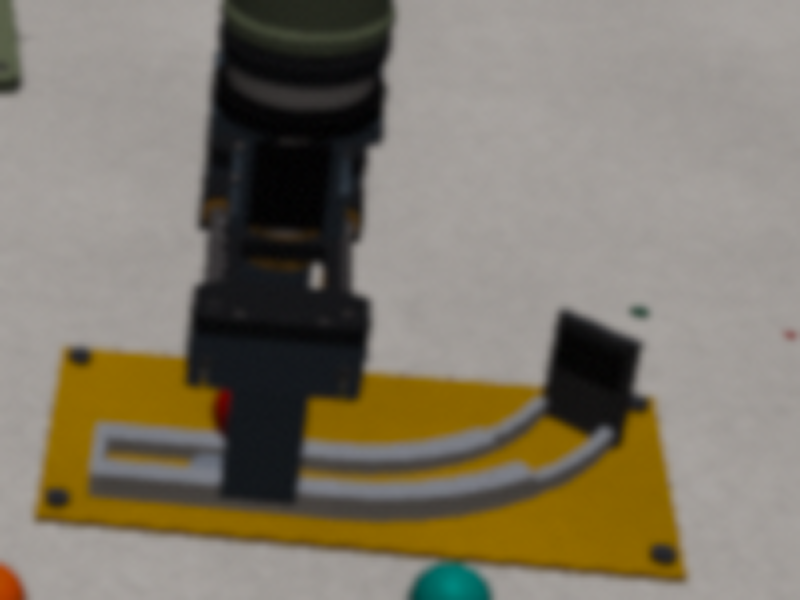

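The finger (crop x 225–305) stands about 5 mm to the +y side of the ball, so I'll correct and then close gently.

Emit:
{"api": "apply_moves", "payload": {
  "slide": [
    [0.5,-0.6,-0.2],
    [0.5,-0.6,-0.2],
    [0.5,-0.6,-0.2]
  ],
  "rot": [
    [0,0,0],
    [0,0,0],
    [0,0,0]
  ],
  "gripper": [1,1,1]
}}

```text
time: 2.23
eef_pos: [0.5287, 0.184, 0.0295]
tcp_rot: [0.763, 0.647, 0.001, 0.0]
force: [-0.1, 0.5, -0.3]
width: 0.091
```

```bash
python3 s.py
```

```text
t 2.23 tcp mm [528.7 184.   29.5] J -9.43 tilt 0.11 F [-0.1  0.5 -0.3] w 0.091 q [ 0.31  0.47  1.84 -0.    0.82  0.48]
```

Emit:
{"api": "apply_moves", "payload": {
  "slide": [
    [0,0,0],
    [0,0,0],
    [0,0,0],
    [0,0,0],
    [0,0,0],
    [0,0,0],
    [0,0,0],
    [0,0,0]
  ],
  "rot": [
    [0,0,0],
    [0,0,0],
    [0,0,0],
    [0,0,0],
    [0,0,0],
    [0,0,0],
    [0,0,0],
    [0,0,0]
  ],
  "gripper": [-1,-1,-1,-1,-1,-1,-1,-1],
  "force": 10
}}

```text
time: 2.9
eef_pos: [0.5278, 0.1842, 0.0286]
tcp_rot: [0.763, 0.647, -0.0, -0.0]
force: [-1.0, 0.8, 1.3]
width: 0.0406
```

```bash
python3 s.py
```

```text
t 2.9 tcp mm [527.8 184.2  28.6] J -9.39 tilt 0.01 F [-1.   0.8  1.3] w 0.0406 q [0.32 0.47 1.84 0.   0.82 0.48]
```

Emit:
{"api": "apply_moves", "payload": {
  "slide": [
    [0,0,0],
    [0,0,0],
    [0,0,0]
  ],
  "rot": [
    [0,0,0],
    [0,0,0],
    [0,0,0]
  ],
  "gripper": [-1,-1,-1]
}}

```text
time: 3.15
eef_pos: [0.5276, 0.1841, 0.0286]
tcp_rot: [0.763, 0.647, -0.0, -0.0]
force: [-1.2, 0.0, 0.8]
width: 0.0351
```

```bash
python3 s.py
python3 - <<'E'
import numpy as np
P0=np.array([500.95,242.17]);yaw=np.deg2rad(-9.35);ex=np.array([np.cos(yaw),np.sin(yaw)]);ey=np.array([-ex[1],ex[0]])
O=P0+35.1*ex-10*ey
def pt(s):
    if s<0:return O+ey*s,0
    a=s/130;return O+ex*(-130+130*np.cos(a))+ey*130*np.sin(a),a
st,_=pt(-42.2)
for s in np.r_[-42.2,np.arange(-30,130,10),118]:
    q,a=pt(s);print(s,q.round(1),((q-st)/10).round(2),round(a,3))
E
```

```text
t 3.15 tcp mm [527.6 184.1  28.6] J -9.4 tilt 0.03 F [-1.2  0.   0.8] w 0.0351 q [0.32 0.47 1.84 0.   0.82 0.48]
-42.2 [527.1 185. ] [0. 0.] 0
-30.0 [529.1 197. ] [0.2 1.2] 0
-20.0 [530.7 206.9] [0.36 2.19] 0
-10.0 [532.3 216.7] [0.52 3.18] 0
0.0 [534.  226.6] [0.69 4.16] 0.0
10.0 [535.2 236.5] [0.81 5.16] 0.077
20.0 [535.7 246.5] [0.86 6.15] 0.154
30.0 [535.4 256.5] [0.83 7.15] 0.231
40.0 [534.3 266.4] [0.72 8.15] 0.308
50.0 [532.5 276.3] [0.54 9.13] 0.385
60.0 [529.9 285.9] [ 0.28 10.1 ] 0.462
70.0 [526.6 295.4] [-0.05 11.04] 0.538
80.0 [522.6 304.5] [-0.45 11.96] 0.615
90.0 [517.9 313.3] [-0.92 12.84] 0.692
100.0 [512.5 321.8] [-1.46 13.68] 0.769
110.0 [506.5 329.8] [-2.06 14.48] 0.846
120.0 [499.9 337.3] [-2.72 15.23] 0.923
118.0 [501.3 335.8] [-2.58 15.08] 0.908
```

Emit:
{"api": "apply_moves", "payload": {
  "slide": [
    [0.1,0.6,0],
    [0.2,1.2,0],
    [0.3,1.8,0],
    [0.4,2.4,0],
    [0.5,3.0,0],
    [0.6,3.6,0],
    [0.7,4.2,0],
    [0.75,4.7,0]
  ],
  "rot": [
    [0,0,0],
    [0,0,0],
    [0,0,0],
    [0,0,0],
    [0,0,0],
    [0,0,0],
    [0,0,0],
    [0,0,0.04]
  ],
  "gripper": [-1,-1,-1,-1,-1,-1,-1,-1]
}}

```text
time: 3.82
eef_pos: [0.5351, 0.2317, 0.0288]
tcp_rot: [0.749, 0.662, -0.0, -0.0]
force: [-3.5, -2.5, 4.9]
width: 0.0349
```

```bash
python3 s.py a2
```

```text
t 3.82 tcp mm [535.1 231.7  28.8] J -7.05 tilt 0.05 F [-3.5 -2.5  4.9] w 0.0349 q [ 0.39  0.5   1.79 -0.    0.85  0.51]
```

View pics/a2.png

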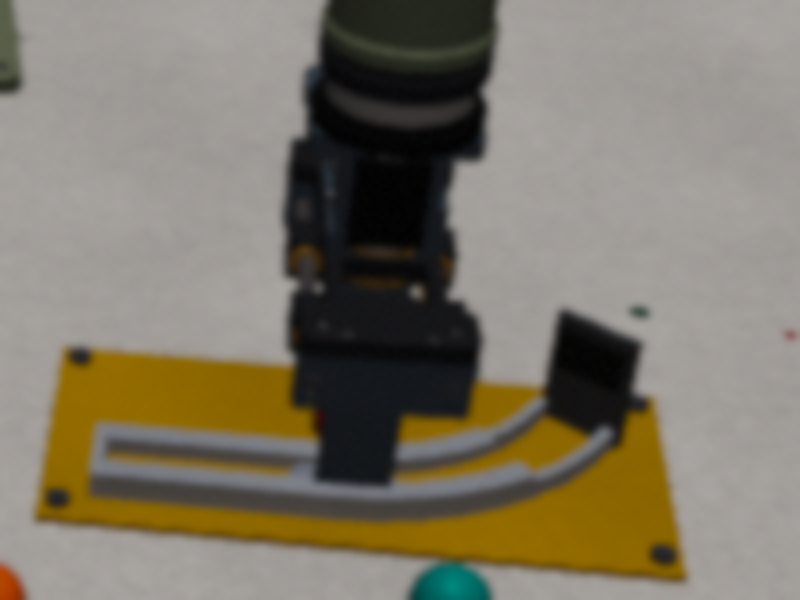

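Emit:
{"api": "apply_moves", "payload": {
  "slide": [
    [0.05,0.7,-0.05],
    [0.1,1.5,-0.1],
    [0.05,2.0,-0.1],
    [0.05,2.5,-0.1],
    [0,3.0,-0.1],
    [-0.1,3.5,-0.1],
    [-0.2,4.0,-0.1],
    [-0.3,4.5,-0.1]
  ],
  "rot": [
    [0,0,0.05],
    [0,0,0.11],
    [0,0,0.15],
    [0,0,0.19],
    [0,0,0.23],
    [0,0,0.27],
    [0,0,0.31],
    [0,0,0.35]
  ],
  "gripper": [-1,-1,-1,-1,-1,-1,-1,-1]
}}

```text
time: 4.53
eef_pos: [0.5327, 0.2759, 0.0284]
tcp_rot: [0.622, 0.783, -0.0, 0.001]
force: [-2.3, -5.5, 8.3]
width: 0.0355
```

```bash
python3 s.py a3
```

```text
t 4.53 tcp mm [532.7 275.9  28.4] J 13.05 tilt 0.08 F [-2.3 -5.5  8.3] w 0.0355 q [ 0.46  0.53  1.75 -0.    0.87  0.23]
```

View pics/a3.png

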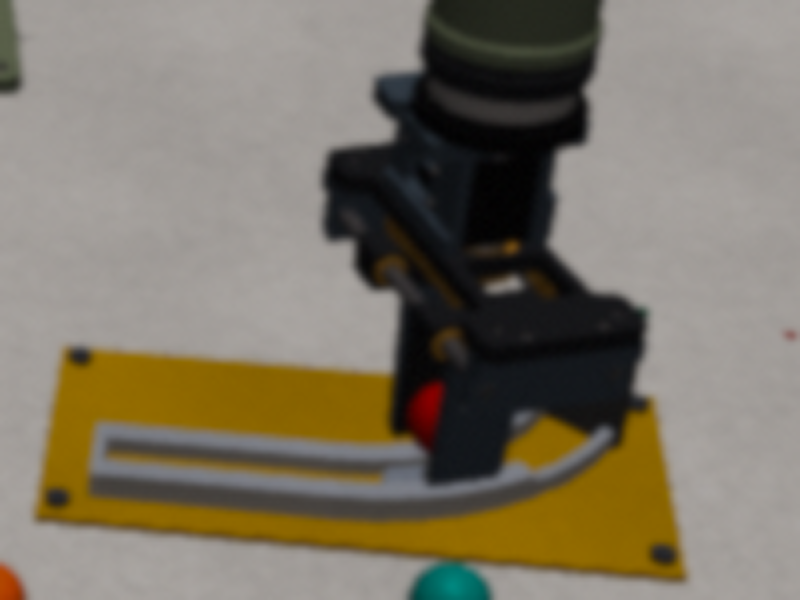

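Emit:
{"api": "apply_moves", "payload": {
  "slide": [
    [-0.15,0.5,0.1],
    [-0.3,1.0,0.1],
    [-0.45,1.5,0.1],
    [-0.6,1.95,0.1],
    [-0.8,2.4,0.1],
    [-1.0,2.85,0.1],
    [-1.25,3.3,0.1],
    [-1.5,3.75,0.1]
  ],
  "rot": [
    [0,0,0.04],
    [0,0,0.08],
    [0,0,0.115],
    [0,0,0.155],
    [0,0,0.19],
    [0,0,0.23],
    [0,0,0.27],
    [0,0,0.31]
  ],
  "gripper": [-1,-1,-1,-1,-1,-1,-1,-1]
}}

```text
time: 5.25
eef_pos: [0.5177, 0.3141, 0.0285]
tcp_rot: [0.494, 0.869, 0.0, 0.0]
force: [-1.1, -1.4, 2.2]
width: 0.035
```

```bash
python3 s.py a4
```

```text
t 5.25 tcp mm [517.7 314.1  28.5] J 30.79 tilt 0.06 F [-1.1 -1.4  2.2] w 0.035 q [ 0.53  0.53  1.73 -0.    0.88 -0.01]
```

View pics/a4.png

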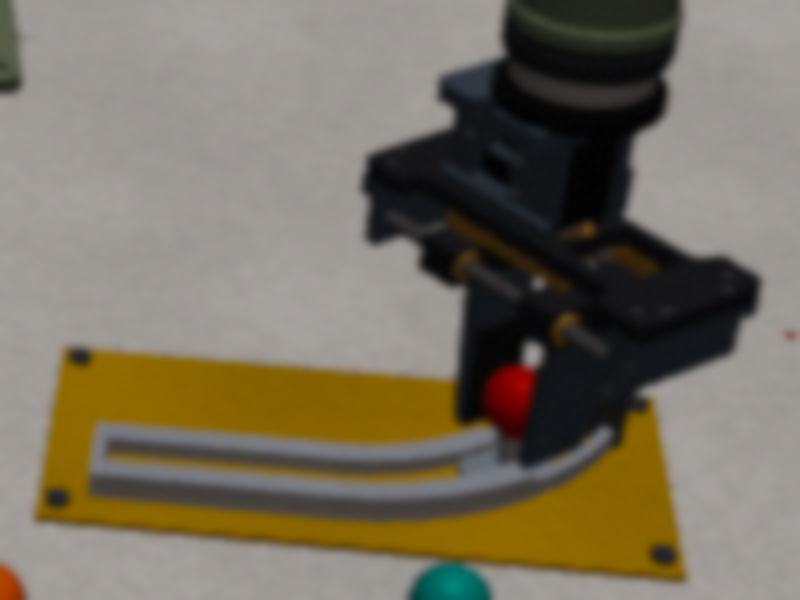

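Emit:
{"api": "apply_moves", "payload": {
  "slide": [
    [-0.25,0.4,0],
    [-0.5,0.8,0],
    [-0.8,1.2,0],
    [-1.1,1.6,0],
    [-1.35,1.9,0],
    [-1.55,2.1,0],
    [-1.7,2.25,0],
    [-1.7,2.25,0]
  ],
  "rot": [
    [0,0,0.04],
    [0,0,0.08],
    [0,0,0.115],
    [0,0,0.155],
    [0,0,0.185],
    [0,0,0.2],
    [0,0,0.21],
    [0,0,0.21]
  ],
  "gripper": [-1,-1,-1,-1,-1,-1,-1,-1]
}}

```text
time: 5.97
eef_pos: [0.5003, 0.3367, 0.0285]
tcp_rot: [0.401, 0.916, 0.0, 0.0]
force: [-0.7, 0.4, -1.4]
width: 0.0349
```

```bash
python3 s.py a5
```

```text
t 5.97 tcp mm [500.3 336.7  28.5] J 42.74 tilt 0.04 F [-0.7  0.4 -1.4] w 0.0349 q [ 0.57  0.53  1.74  0.    0.87 -0.17]
```

View pics/a5.png

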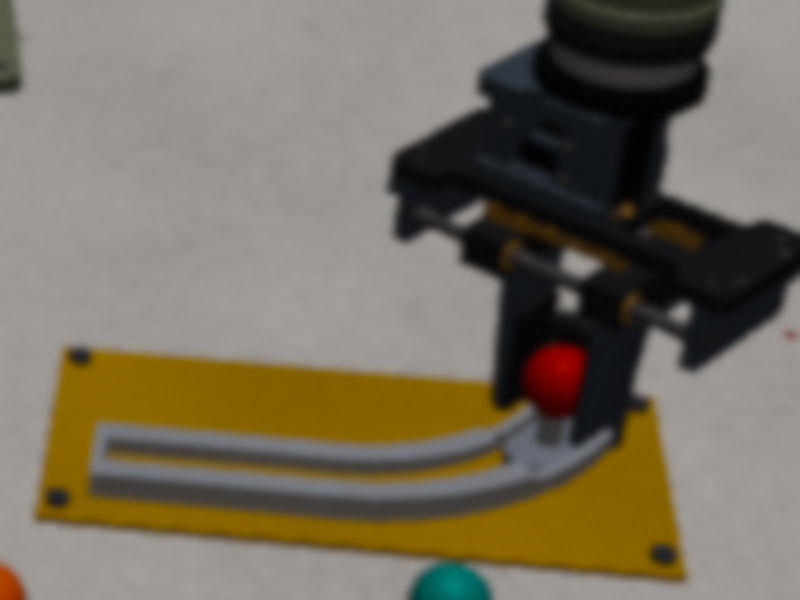

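Emit:
{"api": "apply_moves", "payload": {
  "slide": [
    [-0.13,0.15,0],
    [-0.27,0.29,0],
    [-0.4,0.44,0],
    [-0.47,0.51,0],
    [-0.47,0.51,0]
  ],
  "rot": [
    [0,0,0],
    [0,0,0],
    [0,0,0],
    [0,0,0],
    [0,0,0]
  ],
  "gripper": [-1,-1,-1,-1,-1]
}}

```text
time: 6.43
eef_pos: [0.4969, 0.341, 0.0298]
tcp_rot: [0.4, 0.916, 0.0, 0.001]
force: [1.8, -4.3, 4.4]
width: 0.0351
```

```bash
python3 s.py a6; python3 -c "
from h import *
c=bot.camera_params('scene')
print(proj(c,[[.5013,.3358,.047]]),proj(c,[[.5271,.185,.047]]))"
```

```text
t 6.43 tcp mm [496.9 341.   29.8] J 42.78 tilt 0.17 F [ 1.8 -4.3  4.4] w 0.0351 q [ 0.58  0.53  1.74 -0.    0.87 -0.16]
[[520.02371959 234.7329999 ]] [[443.16867373 242.57697824]]
```

View pics/a6.png

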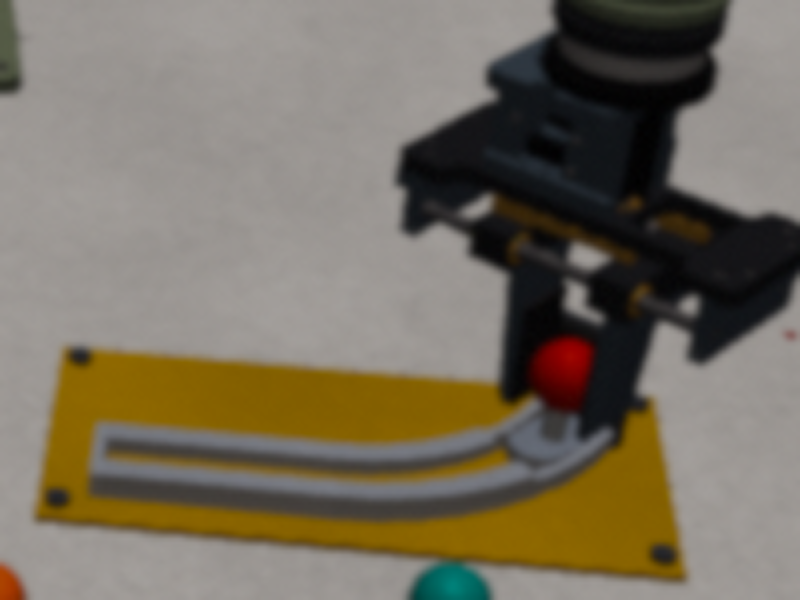

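Emit:
{"api": "apply_moves", "payload": {
  "slide": [
    [0.1,-0.1,-0.1],
    [0.1,-0.1,-0.1],
    [0.1,-0.1,-0.1],
    [0.1,-0.1,-0.1]
  ],
  "rot": [
    [0,0,0],
    [0,0,0],
    [0,0,0],
    [0,0,0]
  ],
  "gripper": [-1,-1,-1,-1]
}}

```text
time: 6.82
eef_pos: [0.4979, 0.3398, 0.029]
tcp_rot: [0.401, 0.916, 0.001, 0.001]
force: [1.8, -4.1, 6.9]
width: 0.0354
```

```bash
python3 s.py a7 480 200 560 270
```

```text
t 6.82 tcp mm [497.9 339.8  29. ] J 42.76 tilt 0.15 F [ 1.8 -4.1  6.9] w 0.0354 q [ 0.58  0.53  1.74 -0.    0.87 -0.16]
```

View pics/a7.png

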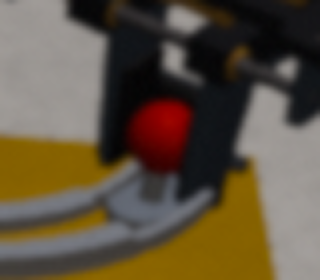

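Emit:
{"api": "apply_moves", "payload": {
  "slide": [
    [0.05,-0.05,0],
    [0.1,-0.1,0.1],
    [0.1,-0.1,0.3],
    [0.1,-0.1,0.8],
    [0.1,-0.1,1.4],
    [0.1,-0.1,2.0],
    [0.1,-0.1,2.6],
    [0.1,-0.1,3.2]
  ],
  "rot": [
    [0,0,0],
    [0,0,0],
    [0,0,0],
    [0,0,0],
    [0,0,0],
    [0,0,0],
    [0,0,0],
    [0,0,0]
  ],
  "gripper": [-1,-1,-1,-1,-1,-1,-1,-1],
  "force": 20
}}

```text
time: 7.53
eef_pos: [0.4972, 0.3392, 0.0599]
tcp_rot: [0.401, 0.916, -0.0, -0.0]
force: [-0.1, -1.2, -1.3]
width: 0.0344
```

```bash
python3 s.py a8
```

```text
t 7.53 tcp mm [497.2 339.2  59.9] J 42.75 tilt 0.05 F [-0.1 -1.2 -1.3] w 0.0344 q [ 0.58  0.49  1.71  0.    0.94 -0.17]
```

View pics/a8.png

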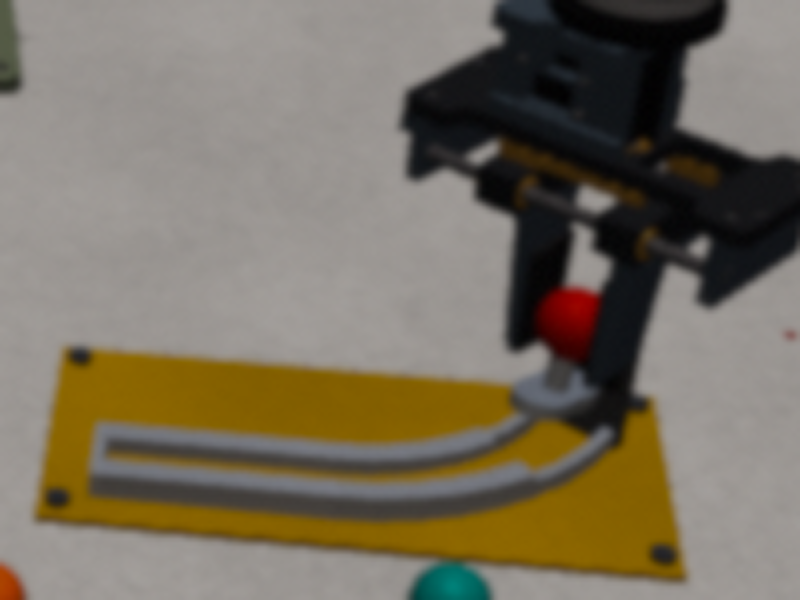

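Lifted out cleanly, with the knob leaning only slightly in the grip (foot at crop 555,395). Next: raise it and carry it to the pad.

Emit:
{"api": "apply_moves", "payload": {
  "slide": [
    [0,0,1],
    [0,0,2.2],
    [0,0,3.6],
    [0,-0.5,5],
    [0,-1.5,6.2],
    [0.1,-3,7],
    [0.1,-5,7.5],
    [0.2,-7,7.8]
  ],
  "rot": [
    [0,0,0],
    [0,0,0],
    [0,0,0],
    [0,0,0.01],
    [0,0,0.02],
    [0,0,0.03],
    [0,0,0.05],
    [0,0,0.07]
  ],
  "gripper": [-1,-1,-1,-1,-1,-1,-1,-1]
}}

```text
time: 8.25
eef_pos: [0.4997, 0.2685, 0.1392]
tcp_rot: [0.368, 0.93, 0.001, 0.0]
force: [0.1, -0.9, -1.3]
width: 0.035
```

Emit:
{"api": "apply_moves", "payload": {
  "slide": [
    [0.1,-2.3,0],
    [0.2,-4.8,0],
    [0.3,-7.4,0],
    [0.4,-10,0],
    [0.5,-12.6,0],
    [0.6,-15.2,0],
    [0.7,-17.8,0],
    [0.8,-20.4,0]
  ],
  "rot": [
    [0,0,0.02],
    [0,0,0.04],
    [0,0,0.06],
    [0,0,0.08],
    [0,0,0.1],
    [0,0,0.12],
    [0,0,0.14],
    [0,0,0.16]
  ],
  "gripper": [-1,-1,-1,-1,-1,-1,-1,-1]
}}

```text
time: 8.92
eef_pos: [0.5073, 0.0637, 0.1384]
tcp_rot: [0.293, 0.956, 0.0, 0.0]
force: [1.6, 1.1, -1.5]
width: 0.0349
```

Emit:
{"api": "apply_moves", "payload": {
  "slide": [
    [0.1,-2.6,0],
    [0.2,-5.2,0],
    [0.3,-7.8,0],
    [0.4,-10.4,0],
    [0.5,-13,0],
    [0.6,-15.6,0],
    [0.7,-18,0],
    [0.8,-20,0]
  ],
  "rot": [
    [0,0,0.02],
    [0,0,0.04],
    [0,0,0.06],
    [0,0,0.08],
    [0,0,0.1],
    [0,0,0.12],
    [0,0,0.14],
    [0,0,0.16]
  ],
  "gripper": [-1,-1,-1,-1,-1,-1,-1,-1]
}}

```text
time: 9.58
eef_pos: [0.5152, -0.1368, 0.1384]
tcp_rot: [0.216, 0.976, -0.0, 0.0]
force: [-0.7, -0.1, -0.5]
width: 0.0346
```

```bash
python3 s.py b1 150 80 350 230
```

```text
t 9.58 tcp mm [ 515.2 -136.8  138.4] J 65.09 tilt 0.03 F [-0.7 -0.1 -0.5] w 0.0346 q [-0.28  0.31  1.78 -0.    1.05 -1.42]
```

View pics/b1.png

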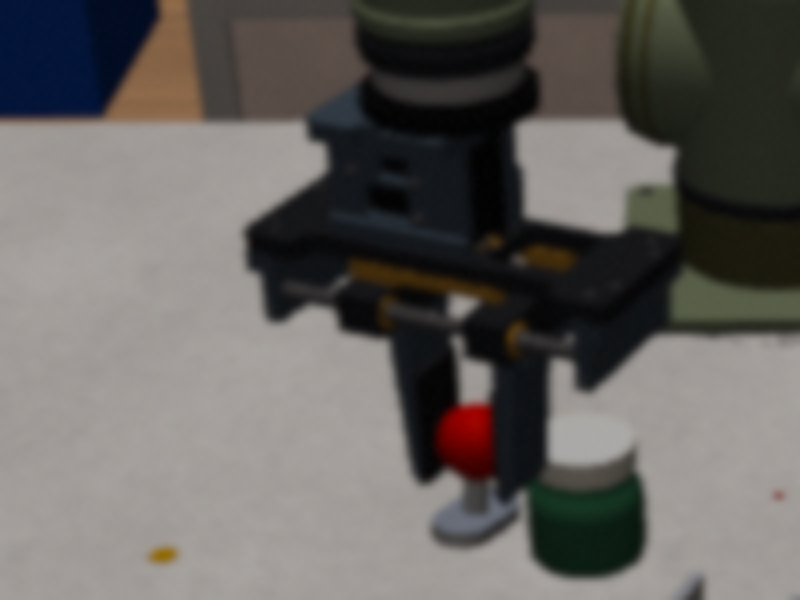

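Emit:
{"api": "apply_moves", "payload": {
  "slide": [
    [0,-2.4,0],
    [0,-4.8,0],
    [0.1,-7.2,0],
    [0.1,-9.2,-0.5],
    [0.1,-10.6,-1.5],
    [0.1,-11.2,-3],
    [0.1,-11.2,-5],
    [0.1,-11.2,-7]
  ],
  "rot": [
    [0,0,0.01],
    [0,0,0.02],
    [0,0,0.03],
    [0,0,0.03],
    [0,0,0.03],
    [0,0,0.03],
    [0,0,0.03],
    [0,0,0.03]
  ],
  "gripper": [-1,-1,-1,-1,-1,-1,-1,-1]
}}

```text
time: 10.3
eef_pos: [0.5163, -0.2472, 0.067]
tcp_rot: [0.202, 0.979, 0.0, 0.0]
force: [-0.7, 0.3, -1.8]
width: 0.0346
```

```bash
python3 s.py b2 150 140 350 290
```

```text
t 10.3 tcp mm [ 516.3 -247.2   67. ] J 66.74 tilt 0.03 F [-0.7  0.3 -1.8] w 0.0346 q [-0.47  0.45  1.77  0.    0.92 -1.63]
```

View pics/b2.png

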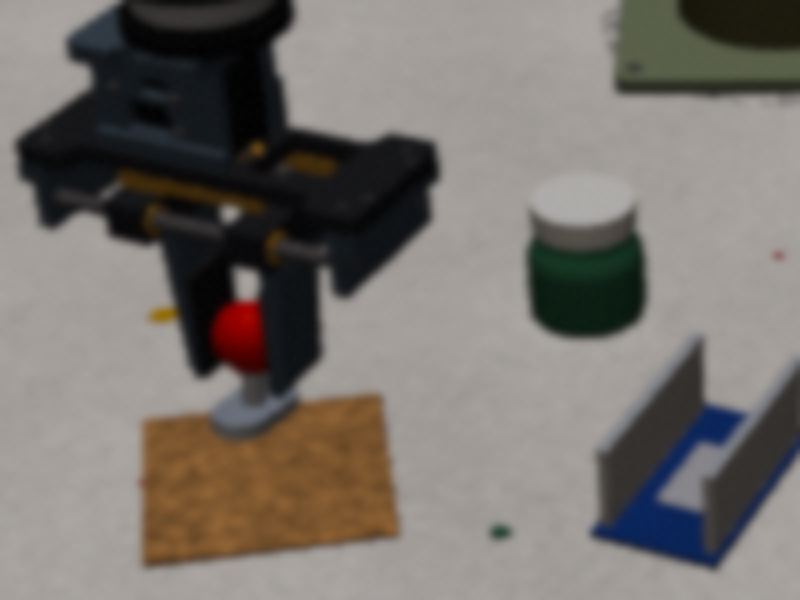

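Emit:
{"api": "apply_moves", "payload": {
  "slide": [
    [0,0,-1],
    [0,0,-2],
    [0,0,-2.8],
    [0,0,-3.2],
    [0,0,-3.4],
    [0,0,-3.5],
    [0,0,-3.5]
  ],
  "rot": [
    [0,0,0],
    [0,0,0],
    [0,0,0],
    [0,0,0],
    [0,0,0],
    [0,0,0],
    [0,0,0]
  ],
  "gripper": [-1,-1,-1,-1,-1,-1,-1]
}}

```text
time: 10.93
eef_pos: [0.517, -0.2468, 0.0329]
tcp_rot: [0.201, 0.98, -0.0, 0.0]
force: [-0.5, 0.4, -1.7]
width: 0.0346
```

```bash
python3 s.py
```

```text
t 10.93 tcp mm [ 517.  -246.8   32.9] J 66.81 tilt 0.04 F [-0.5  0.4 -1.7] w 0.0346 q [-0.47  0.49  1.81  0.    0.85 -1.63]
```

Emit:
{"api": "apply_moves", "payload": {
  "slide": [
    [0,0,-0.1],
    [0,0,-0.2],
    [0,0,-0.3],
    [0,0,-0.3],
    [0,0,-0.3]
  ],
  "rot": [
    [0,0,0],
    [0,0,0],
    [0,0,0],
    [0,0,0],
    [0,0,0]
  ],
  "gripper": [-1,-1,-1,-1,-1]
}}

```text
time: 11.35
eef_pos: [0.5183, -0.2475, 0.0309]
tcp_rot: [0.201, 0.98, -0.0, 0.002]
force: [1.9, -0.6, 4.8]
width: 0.0348
```

```bash
python3 s.py b3 170 180 270 280
```

```text
t 11.35 tcp mm [ 518.3 -247.5   30.9] J 66.8 tilt 0.24 F [ 1.9 -0.6  4.8] w 0.0348 q [-0.47  0.49  1.81  0.    0.84 -1.63]
```

View pics/b3.png

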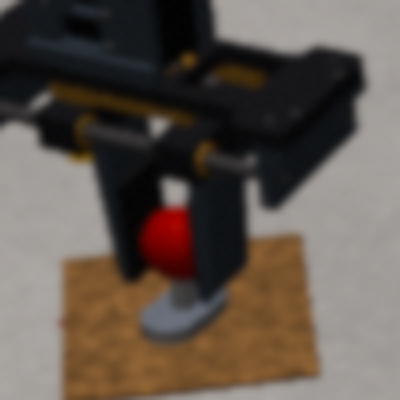

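Emit:
{"api": "apply_moves", "payload": {
  "slide": [
    [0,0,0],
    [0,0,0],
    [0,0,0],
    [0,0,0]
  ],
  "rot": [
    [0,0,0],
    [0,0,0],
    [0,0,0],
    [0,0,0]
  ],
  "gripper": [-1,-1,-1,-1],
  "force": 3
}}

```text
time: 11.73
eef_pos: [0.5163, -0.2466, 0.0294]
tcp_rot: [0.201, 0.98, 0.0, -0.0]
force: [0.8, -0.3, -0.3]
width: 0.0356
```

Emit:
{"api": "apply_moves", "payload": {
  "slide": [
    [0,0,0],
    [0,0,0],
    [0,0,0],
    [0,0,0],
    [0,0,0],
    [0,0,0],
    [0,0,0],
    [0,0,0]
  ],
  "rot": [
    [0,0,0],
    [0,0,0],
    [0,0,0],
    [0,0,0],
    [0,0,0],
    [0,0,0],
    [0,0,0],
    [0,0,0]
  ],
  "gripper": [-0.18,-0.15,-0.1,0,0.2,0.4,0.4,0.4]
}}

```text
time: 12.4
eef_pos: [0.5167, -0.2467, 0.0297]
tcp_rot: [0.201, 0.98, 0.0, -0.0]
force: [0.1, 0.2, 0.5]
width: 0.0634
```

```bash
python3 s.py b4 170 180 270 280
```

```text
t 12.4 tcp mm [ 516.7 -246.7   29.7] J 66.81 tilt 0.01 F [0.1 0.2 0.5] w 0.0634 q [-0.47  0.49  1.81  0.    0.84 -1.63]
```

View pics/b4.png

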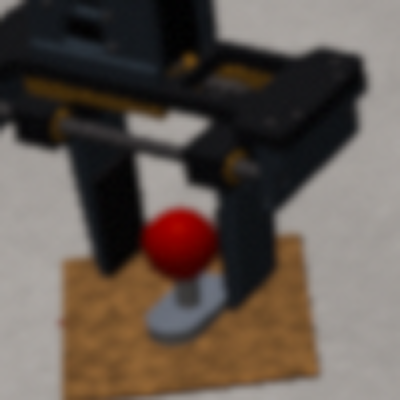

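Emit:
{"api": "apply_moves", "payload": {
  "slide": [
    [0,0,0.5],
    [0,0,2],
    [0,0,4.5],
    [0,0,7],
    [-1,-2,9],
    [-3,-5,10],
    [-5,-8.5,10],
    [-7,-12,10]
  ],
  "rot": [
    [0,0,0],
    [0,0,0],
    [0,0,0],
    [0,0,0],
    [0,0,-0.1],
    [0,0,-0.2],
    [0,0,-0.3],
    [0,0,-0.4]
  ],
  "gripper": [0.4,0.4,0.4,0.4,0.7,1,1,1]
}}

```text
time: 13.12
eef_pos: [0.4466, -0.3679, 0.1315]
tcp_rot: [0.393, 0.919, -0.0, 0.001]
force: [-0.2, -1.0, -0.3]
width: 0.0874
```

Emit:
{"api": "apply_moves", "payload": {
  "slide": [
    [-2,-3,0],
    [-4,-6,0],
    [-5,-8,0],
    [-6,-10,0],
    [-6,-10,0]
  ],
  "rot": [
    [0,0,-0.1],
    [0,0,-0.2],
    [0,0,-0.3],
    [0,0,-0.4],
    [0,0,-0.4]
  ],
  "gripper": [1,1,1,1,1]
}}

```text
time: 13.53
eef_pos: [0.3848, -0.4705, 0.13]
tcp_rot: [0.569, 0.822, -0.001, 0.001]
force: [0.3, -0.0, 0.3]
width: 0.0912
```

```bash
python3 s.py; python3 - <<'E'
from h import *
p,_=bot.snapshot('top');cv2.imwrite('pics/top1.png',p[:,:,::-1]);np.save('pics/top1rgb.npy',p)
q,_=bot.snapshot('scene');np.save('pics/scene1rgb.npy',q)
c=bot.camera_params('top');s=bot.camera_params('scene')
k=big(red(p),(385,225,460,300));m=cv2.moments(k);a=(m['m10']/m['m00'],m['m01']/m['m00']);print(a,'ball',onz(c,a,.048))
k=big(red(q),(180,200,260,290));m=cv2.moments(k);b=(m['m10']/m['m00'],m['m01']/m['m00']);print(b,two(c,a,s,b))
x=np.hstack([cv2.resize(p[225:300,385:460],(400,400),interpolation=2),cv2.resize(q[205:285,175:255],(400,400),interpolation=2)])
cv2.imwrite('pics/c1.png',x[:,:,::-1])
E
```

```text
t 13.53 tcp mm [ 384.8 -470.5  130. ] J 20.61 tilt 0.15 F [ 0.3 -0.   0.3] w 0.0912 q [-0.9   0.43  1.61 -0.    1.1  -1.26]
(426.31213191990577, 258.1448763250883) ball [[ 0.51961351 -0.24819643  0.048     ]]
(214.1465721040189, 238.9125295508274) (array([ 0.51941798, -0.2480939 ,  0.05186561]), np.float64(0.0013457913313417137))
```

View pics/top1.png

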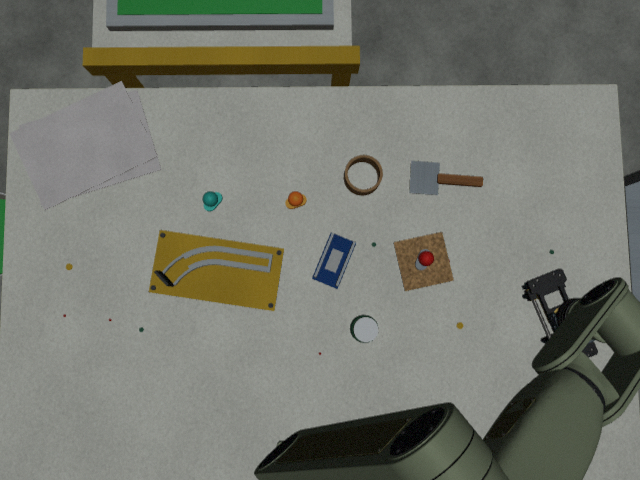

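View pics/c1.png

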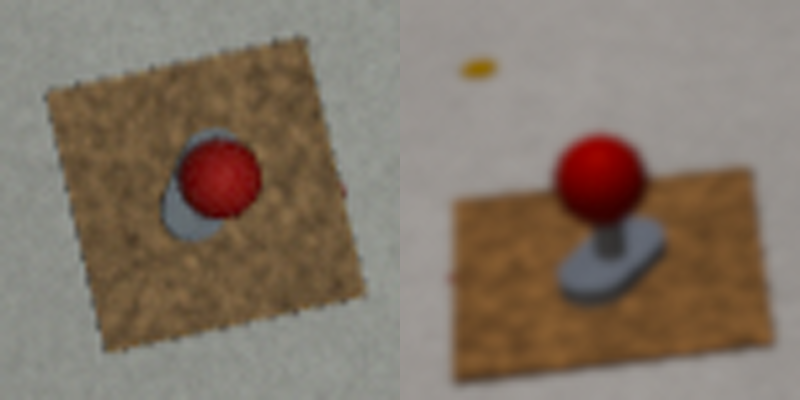

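The knob stands upright and free on the pad (ball at top pixel 426,258). Before regripping I'll check its foot angle and refine the bay pose.

```bash
python3 - <<'E'
from h import *
c=bot.camera_params('top');s=bot.camera_params('scene')
p=np.load('pics/top1rgb.npy');q=np.load('pics/scene1rgb.npy');H=hsv(p)
# bay from corners in crop C and marker
px=np.array([[160,62],[278,110],[188,345],[62,292]])/5+[300,220]-.4
w=onz(c,px,.005)[:,:2]*1000;print(w.round(1).tolist(),w.mean(0).round(1))
for a,b in((3,0),(2,1)):d=w[b]-w[a];print('ang',np.rad2deg(np.arctan2(d[1],d[0])),np.hypot(*d))
m=(H[...,1]<60)&(H[...,2]>110);k=big(m,(324,246,346,276)).reshape(-1,2)
w2=onz(c,k,.0055)[:,:2]*1000;print('marker',cv2.minAreaRect(w2.astype(np.float32)))
# foot mask in top/scene
f=(H[...,1]<70)&(H[...,0]>90)&(H[...,0]<130)
k=big(f,(405,240,440,280)).reshape(-1,2);print(len(k),cv2.minAreaRect(k))
for C,I,n in((c,p,'t'),(s,q,'s')):
  if 1:
    bx=(385,225,460,300) if n=='t' else (175,205,255,285)
    im=cv2.resize(I[bx[1]:bx[3],bx[0]:bx[2]],None,fx=5,fy=5,interpolation=2)
    for ang,col in((-23.3,(0,255,0)),(-15,(255,255,0))):
        a=np.deg2rad(ang);e=np.array([np.cos(a),np.sin(a),0]);nn=np.array([-e[1],e[0],0])
        O=np.array([.5195,-.2482,.014])
        P=proj(C,[O+e*.026,O-e*.026,O+nn*.014,O-nn*.014,O+e*.012+nn*.014,O-e*.012+nn*.014,O+e*.012-nn*.014,O-e*.012-nn*.014])
        for u,v in (P-[bx[0],bx[1]]+.5)*5: cv2.circle(im,(int(u),int(v)),3,col,-1)
    cv2.imwrite(f'pics/o{n}.png',im[:,:,::-1])
E
python3 -c "
import cv2,numpy as np
a=cv2.imread('pics/ot.png');b=cv2.imread('pics/os.png');cv2.imwrite('pics/oo.png',np.hstack([a,cv2.resize(b,(375,375))]))"
```

```text
[[588.2, -31.9], [564.4, -87.9], [453.1, -43.0], [478.9, 16.3]] [521.1 -36.6]
ang -23.821368078192407 119.40237013215622
ang -21.97216220403614 120.03212573831753
marker ((520.8604125976562, -35.748008728027344), (26.892993927001953, 50.564727783203125), 67.26448822021484)
30 ((418.7500305175781, 264.75), (12.020814895629883, 7.0710673332214355), 45.0)
```

View pics/oo.png

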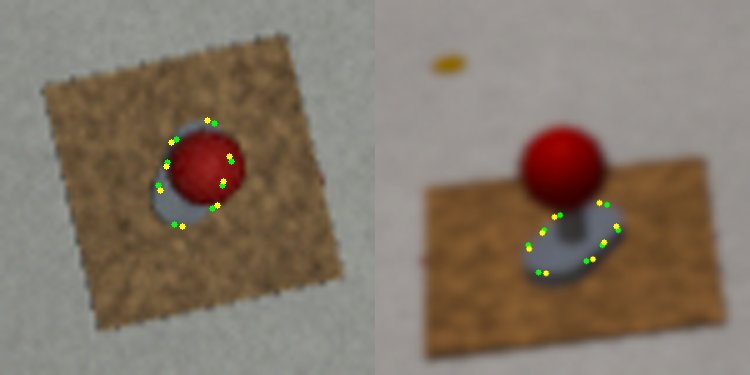

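The −23.3° outline (green) fits the foot, so no extra turn is needed at the bay. The bay centre is about (521, −36) mm at −23°, and the painted marker agrees. Now I'll go back above the knob with the jaws along its foot.

Emit:
{"api": "apply_moves", "payload": {
  "slide": [
    [1.8,3,0],
    [3.6,6,0],
    [5.5,9,0],
    [7.3,12,0],
    [9.1,15,0],
    [11,18,0],
    [12.6,20.7,0],
    [13.5,22.2,0]
  ],
  "rot": [
    [0,0,-0.1],
    [0,0,-0.2],
    [0,0,-0.3],
    [0,0,-0.4],
    [0,0,-0.5],
    [0,0,-0.6],
    [0,0,-0.7],
    [0,0,-0.766]
  ],
  "gripper": [1,1,1,1,1,1,1,1]
}}

```text
time: 14.3
eef_pos: [0.5232, -0.2401, 0.13]
tcp_rot: [0.833, 0.553, 0.001, -0.0]
force: [0.0, -0.3, -0.2]
width: 0.0908
```

Emit:
{"api": "apply_moves", "payload": {
  "slide": [
    [0,0,0],
    [0,0,0],
    [0,0,0]
  ],
  "rot": [
    [0,0,0],
    [0,0,0],
    [0,0,0]
  ],
  "gripper": [1,1,1]
}}

```text
time: 14.55
eef_pos: [0.5214, -0.2444, 0.1298]
tcp_rot: [0.833, 0.554, -0.0, 0.0]
force: [-0.3, 0.0, 0.5]
width: 0.0912
```

```bash
python3 s.py
```

```text
t 14.55 tcp mm [ 521.4 -244.4  129.8] J -22.77 tilt 0.02 F [-0.3  0.   0.5] w 0.0912 q [-0.46  0.39  1.69 -0.    1.07 -0.06]
```

Emit:
{"api": "apply_moves", "payload": {
  "slide": [
    [-0.2,-0.4,0],
    [-0.2,-0.4,-2],
    [-0.2,-0.4,-4],
    [-0.2,-0.4,-6],
    [-0.2,-0.4,-8],
    [-0.2,-0.4,-9.5],
    [-0.2,-0.4,-10],
    [-0.2,-0.4,-10]
  ],
  "rot": [
    [0,0,0],
    [0,0,0],
    [0,0,0],
    [0,0,0],
    [0,0,0],
    [0,0,0],
    [0,0,0],
    [0,0,0]
  ],
  "gripper": [1,1,1,1,1,1,1,1]
}}

```text
time: 15.22
eef_pos: [0.5182, -0.2493, 0.0284]
tcp_rot: [0.834, 0.552, -0.001, -0.001]
force: [0.1, 0.5, 0.7]
width: 0.0913
```

```bash
python3 s.py d1 170 180 270 280
```

```text
t 15.22 tcp mm [ 518.2 -249.3   28.4] J -22.98 tilt 0.17 F [0.1 0.5 0.7] w 0.0913 q [-0.47  0.5   1.8  -0.    0.84 -0.07]
```

View pics/d1.png

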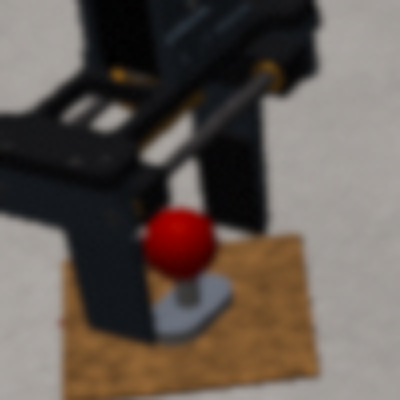

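The fingers straddle the ball along its foot. I'll raise 1 mm and close.

Emit:
{"api": "apply_moves", "payload": {
  "slide": [
    [0.1,0.1,0.05],
    [0.1,0.1,0.05],
    [0.1,0.1,0.05],
    [0.1,0.1,0.05],
    [0.1,0.1,0.05],
    [0.1,0.1,0.05],
    [0.1,0.1,0.05],
    [0.1,0.1,0.05]
  ],
  "rot": [
    [0,0,0],
    [0,0,0],
    [0,0,0],
    [0,0,0],
    [0,0,0],
    [0,0,0],
    [0,0,0],
    [0,0,0]
  ],
  "gripper": [-0.1,-0.1,-0.1,-0.1,-0.1,-0.1,-0.1,-0.15],
  "force": 5
}}

```text
time: 15.93
eef_pos: [0.5206, -0.2477, 0.0302]
tcp_rot: [0.833, 0.553, -0.0, -0.0]
force: [-0.4, 0.1, -0.2]
width: 0.0412
```

Emit:
{"api": "apply_moves", "payload": {
  "slide": [
    [0,0,0],
    [0,0,0],
    [0,0,0],
    [0,0,0],
    [0,0,0],
    [0,0,0],
    [0,0,0],
    [0,0,0]
  ],
  "rot": [
    [0,0,0],
    [0,0,0],
    [0,0,0],
    [0,0,0],
    [0,0,0],
    [0,0,0],
    [0,0,0],
    [0,0,0]
  ],
  "gripper": [-0.2,-0.25,-1,-1,-1,-1,-1,-1]
}}

```text
time: 16.6
eef_pos: [0.5207, -0.2477, 0.0301]
tcp_rot: [0.833, 0.553, 0.0, 0.0]
force: [0.5, -0.1, 0.2]
width: 0.0355
```

Emit:
{"api": "apply_moves", "payload": {
  "slide": [
    [0,0,0],
    [0,0,0],
    [0,0,0],
    [0,0,0]
  ],
  "rot": [
    [0,0,0],
    [0,0,0],
    [0,0,0],
    [0,0,0]
  ],
  "gripper": [-1,-1,-1,-1],
  "force": 20
}}

```text
time: 16.93
eef_pos: [0.5207, -0.2477, 0.0301]
tcp_rot: [0.833, 0.553, -0.0, 0.0]
force: [-0.8, -0.5, 0.3]
width: 0.0348
```

```bash
python3 s.py d2 170 180 270 280
```

```text
t 16.93 tcp mm [ 520.7 -247.7   30.1] J -22.92 tilt 0.0 F [-0.8 -0.5  0.3] w 0.0348 q [-0.46  0.49  1.8  -0.    0.85 -0.06]
```

View pics/d2.png

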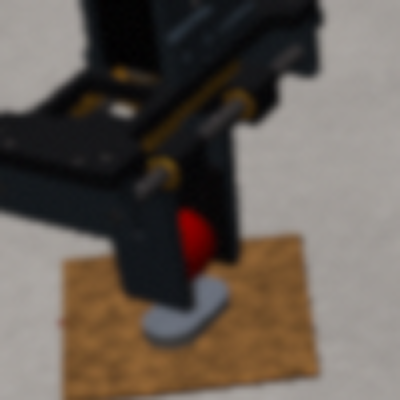

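Emit:
{"api": "apply_moves", "payload": {
  "slide": [
    [0,0,0.4],
    [0,0,1.2],
    [0,0,2.5],
    [0,0,4],
    [0,0,5.5],
    [0,0.5,7],
    [0,1.5,8],
    [0,3,8.5]
  ],
  "rot": [
    [0,0,0],
    [0,0,0],
    [0,0,0],
    [0,0,0],
    [0,0,0],
    [0,0,0],
    [0,0,0],
    [0,0,0]
  ],
  "gripper": [-1,-1,-1,-1,-1,-1,-1,-1]
}}

```text
time: 17.65
eef_pos: [0.5216, -0.2181, 0.1172]
tcp_rot: [0.834, 0.552, 0.001, 0.002]
force: [0.7, 0.0, -1.3]
width: 0.035
```

Emit:
{"api": "apply_moves", "payload": {
  "slide": [
    [0,2.4,0],
    [0,5,0],
    [0,7.6,0],
    [0,10.2,0],
    [0,12.8,0],
    [0,15.4,0],
    [0,17.3,0],
    [0,18.1,0]
  ],
  "rot": [
    [0,0,0],
    [0,0,0],
    [0,0,0],
    [0,0,0],
    [0,0,0],
    [0,0,0],
    [0,0,0],
    [0,0,0]
  ],
  "gripper": [-1,-1,-1,-1,-1,-1,-1,-1]
}}

```text
time: 18.32
eef_pos: [0.5196, -0.0334, 0.1149]
tcp_rot: [0.833, 0.554, -0.0, -0.001]
force: [-0.1, -0.1, 0.3]
width: 0.0349
```

Emit:
{"api": "apply_moves", "payload": {
  "slide": [
    [0,0,0],
    [0,0,0],
    [0,0,0]
  ],
  "rot": [
    [0,0,0],
    [0,0,0],
    [0,0,0]
  ],
  "gripper": [-1,-1,-1]
}}

```text
time: 18.57
eef_pos: [0.5206, -0.0373, 0.1151]
tcp_rot: [0.834, 0.552, -0.0, 0.0]
force: [0.4, -0.2, -1.0]
width: 0.0348
```

```bash
python3 s.py e1 250 140 400 290
```

```text
t 18.57 tcp mm [520.6 -37.3 115.1] J -22.93 tilt 0.03 F [ 0.4 -0.2 -1. ] w 0.0348 q [-0.09  0.32  1.83 -0.    0.99  0.31]
```

View pics/e1.png

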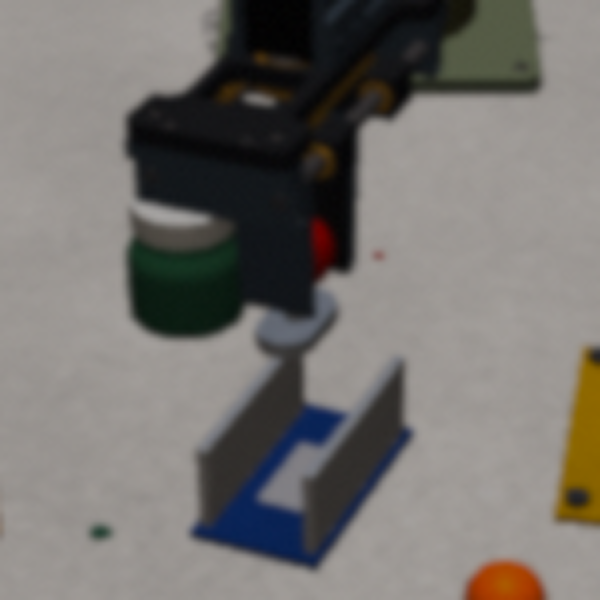

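Emit:
{"api": "apply_moves", "payload": {
  "slide": [
    [0.1,0.1,-0.5],
    [0.1,0.1,-1.8],
    [0.1,0.1,-3.2],
    [0.1,0.1,-4],
    [0.1,0.1,-4],
    [0.1,0.1,-4]
  ],
  "rot": [
    [0,0,0],
    [0,0,0],
    [0,0,0],
    [0,0,0],
    [0,0,0],
    [0,0,0]
  ],
  "gripper": [-1,-1,-1,-1,-1,-1]
}}

```text
time: 19.12
eef_pos: [0.5215, -0.0361, 0.0747]
tcp_rot: [0.834, 0.552, -0.0, -0.0]
force: [0.1, 0.2, -1.8]
width: 0.0346
```

```bash
python3 s.py e2 250 140 400 290
```

```text
t 19.12 tcp mm [521.5 -36.1  74.7] J -22.96 tilt 0.06 F [ 0.1  0.2 -1.8] w 0.0346 q [-0.09  0.37  1.88 -0.    0.89  0.31]
```

View pics/e2.png

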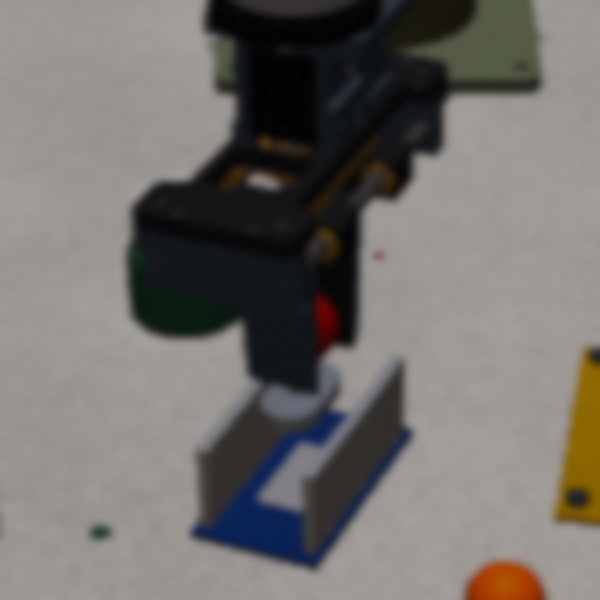

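Emit:
{"api": "apply_moves", "payload": {
  "slide": [
    [0,0,-0.6],
    [0,0,-1.4],
    [0,0,-2.2],
    [0,0,-3],
    [0,0,-3.6],
    [0,0,-4.1],
    [0,0,-4.2],
    [0,0,-4.2]
  ],
  "rot": [
    [0,0,0],
    [0,0,0],
    [0,0,0],
    [0,0,0],
    [0,0,0],
    [0,0,0],
    [0,0,0],
    [0,0,0]
  ],
  "gripper": [-1,-1,-1,-1,-1,-1,-1,-1]
}}

```text
time: 19.83
eef_pos: [0.5214, -0.0357, 0.0326]
tcp_rot: [0.833, 0.553, -0.0, -0.0]
force: [0.0, 0.1, -1.2]
width: 0.0349
```

```bash
python3 s.py e3 250 140 400 290
```

```text
t 19.83 tcp mm [521.4 -35.7  32.6] J -22.91 tilt 0.05 F [ 0.   0.1 -1.2] w 0.0349 q [-0.09  0.43  1.93 -0.    0.79  0.31]
```

View pics/e3.png

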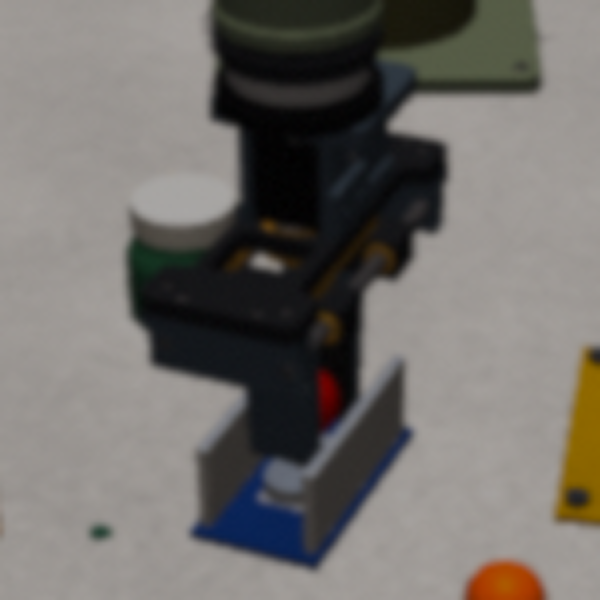

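Emit:
{"api": "apply_moves", "payload": {
  "slide": [
    [0,0,-0.1],
    [0,0,-0.2],
    [0,0,-0.3],
    [0,0,-0.4],
    [0,0,-0.4],
    [0,0,-0.4]
  ],
  "rot": [
    [0,0,0],
    [0,0,0],
    [0,0,0],
    [0,0,0],
    [0,0,0],
    [0,0,0]
  ],
  "gripper": [-1,-1,-1,-1,-1,-1]
}}

```text
time: 20.38
eef_pos: [0.5217, -0.0358, 0.0292]
tcp_rot: [0.833, 0.553, 0.0, 0.0]
force: [0.5, -0.3, -0.7]
width: 0.0351
```

```bash
python3 s.py
```

```text
t 20.38 tcp mm [521.7 -35.8  29.2] J -22.92 tilt 0.01 F [ 0.5 -0.3 -0.7] w 0.0351 q [-0.09  0.43  1.93 -0.    0.78  0.31]
```

Barely at contact. One more millimetre, then ease the grip and open.

Emit:
{"api": "apply_moves", "payload": {
  "slide": [
    [0,0,-0.1],
    [0,0,-0.1],
    [0,0,-0.1]
  ],
  "rot": [
    [0,0,0],
    [0,0,0],
    [0,0,0]
  ],
  "gripper": [-1,-1,-1]
}}

```text
time: 20.63
eef_pos: [0.5218, -0.0358, 0.0291]
tcp_rot: [0.833, 0.553, 0.0, 0.0]
force: [-2.1, -0.3, 6.0]
width: 0.0353
```

```bash
python3 s.py
```

```text
t 20.63 tcp mm [521.8 -35.8  29.1] J -22.92 tilt 0.03 F [-2.1 -0.3  6. ] w 0.0353 q [-0.09  0.43  1.93 -0.    0.78  0.31]
```

Emit:
{"api": "apply_moves", "payload": {
  "slide": [
    [0,0,0],
    [0,0,0],
    [0,0,0],
    [0,0,0]
  ],
  "rot": [
    [0,0,0],
    [0,0,0],
    [0,0,0],
    [0,0,0]
  ],
  "gripper": [-1,-1,-1,-1],
  "force": 3
}}

```text
time: 20.97
eef_pos: [0.5218, -0.0357, 0.0285]
tcp_rot: [0.833, 0.553, 0.0, 0.0]
force: [-0.6, 0.6, 4.6]
width: 0.0355
```

Emit:
{"api": "apply_moves", "payload": {
  "slide": [
    [0,0,0],
    [0,0,0],
    [0,0,0],
    [0,0,0],
    [0,0,0],
    [0,0,0],
    [0,0,0],
    [0,0,0]
  ],
  "rot": [
    [0,0,0],
    [0,0,0],
    [0,0,0],
    [0,0,0],
    [0,0,0],
    [0,0,0],
    [0,0,0],
    [0,0,0]
  ],
  "gripper": [-0.18,-0.15,-0.1,0,0.2,0.4,0.4,0.4]
}}

```text
time: 21.63
eef_pos: [0.5217, -0.0357, 0.0281]
tcp_rot: [0.833, 0.553, 0.0, 0.0]
force: [0.2, -0.9, 1.0]
width: 0.0636
```

```bash
python3 s.py f1 250 140 400 290
```

```text
t 21.63 tcp mm [521.7 -35.7  28.1] J -22.92 tilt 0.0 F [ 0.2 -0.9  1. ] w 0.0636 q [-0.09  0.43  1.93 -0.    0.78  0.31]
```

View pics/f1.png

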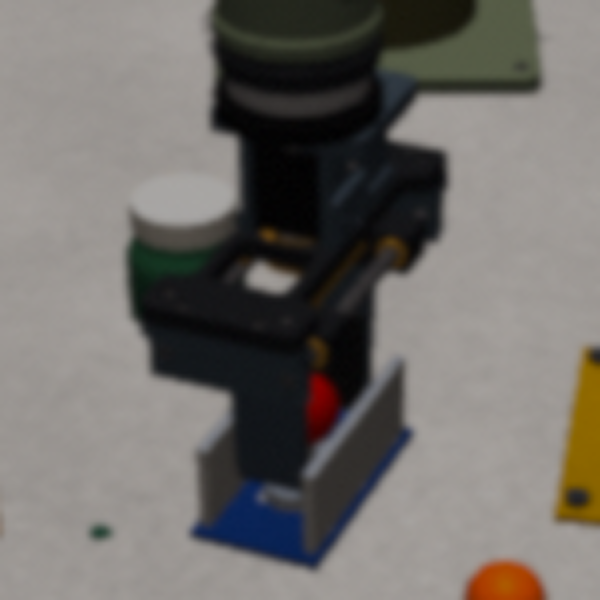

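Released. I'll lift straight up, move away to the side and check from both cameras.

Emit:
{"api": "apply_moves", "payload": {
  "slide": [
    [0,0,0.5],
    [0,0,2],
    [0,0,4.5],
    [0,0,7.5],
    [0,0,10.5],
    [0,0,12],
    [0,-2,13],
    [-1,-5,13]
  ],
  "rot": [
    [0,0,0],
    [0,0,0],
    [0,0,0],
    [0,0,0],
    [0,0,0],
    [0,0,0],
    [0,0,0],
    [0,0,0]
  ],
  "gripper": [0.4,0.4,0.4,0.4,0.4,0.4,0.4,0.4]
}}

```text
time: 22.35
eef_pos: [0.5148, -0.0851, 0.1615]
tcp_rot: [0.833, 0.554, 0.003, 0.003]
force: [1.6, -0.3, 0.3]
width: 0.064
```

Emit:
{"api": "apply_moves", "payload": {
  "slide": [
    [0,-4,0],
    [-1,-8,0],
    [-2,-12,0],
    [-3,-16,0],
    [-4,-20,0],
    [-5,-24,0],
    [-6,-28,0],
    [-7,-30,0]
  ],
  "rot": [
    [0,0,0],
    [0,0,0],
    [0,0,0],
    [0,0,0],
    [0,0,0],
    [0,0,0],
    [0,0,0],
    [0,0,0]
  ],
  "gripper": [0.4,0.4,0.4,0.4,0.4,0.4,0.4,0.4]
}}

```text
time: 23.02
eef_pos: [0.4409, -0.3902, 0.1586]
tcp_rot: [0.834, 0.552, -0.0, 0.001]
force: [0.7, 0.0, 0.7]
width: 0.064
```

```bash
python3 s.py; python3 - <<'E'
from h import *
p,_=bot.snapshot('top');cv2.imwrite('pics/top2.png',p[:,:,::-1])
q,_=bot.snapshot('scene')
c=bot.camera_params('top');s=bot.camera_params('scene')
k=big(red(p),(300,220,370,300));m=cv2.moments(k);a=(m['m10']/m['m00'],m['m01']/m['m00']);w=onz(c,a,.047)[0,:2]*1000
k=big(red(q),(290,200,370,290));m=cv2.moments(k);b=(m['m10']/m['m00'],m['m01']/m['m00']);print(a,b,two(c,a,s,b))
d=w-[520.9,-36.2];t=np.deg2rad(-23);print('ball',w,'along',d@[np.cos(t),np.sin(t)],'across',d@[-np.sin(t),np.cos(t)])
x=np.hstack([cv2.resize(p[225:295,300:370],(400,400),interpolation=2),cv2.resize(q[200:290,285:375],(400,400),interpolation=2)])
cv2.imwrite('pics/c2.png',x[:,:,::-1])
E
```

```text
t 23.02 tcp mm [ 440.9 -390.2  158.6] J -23.05 tilt 0.17 F [0.7 0.  0.7] w 0.064 q [-0.74  0.38  1.62 -0.    1.14 -0.34]
(334.59507042253523, 257.59859154929575) (324.4631901840491, 239.8967280163599) (array([ 0.52328782, -0.03754701,  0.05138927]), np.float64(0.0030939780991422723))
ball [523.60127468 -36.19127827] along 2.4831286023860586 across 1.0635005027674704
```

View pics/c2.png

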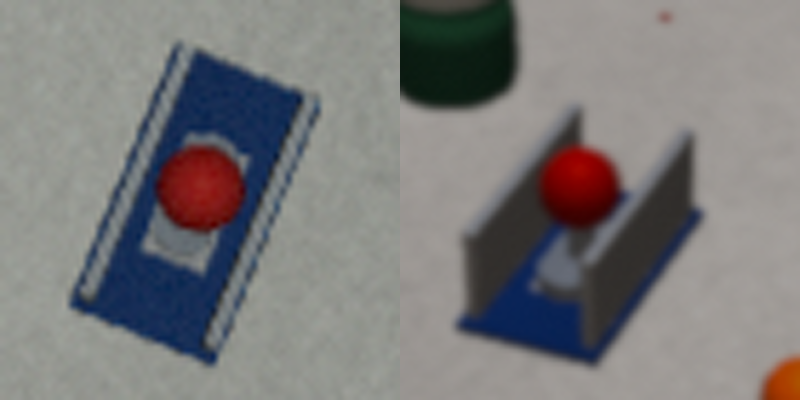

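View pics/top2.png

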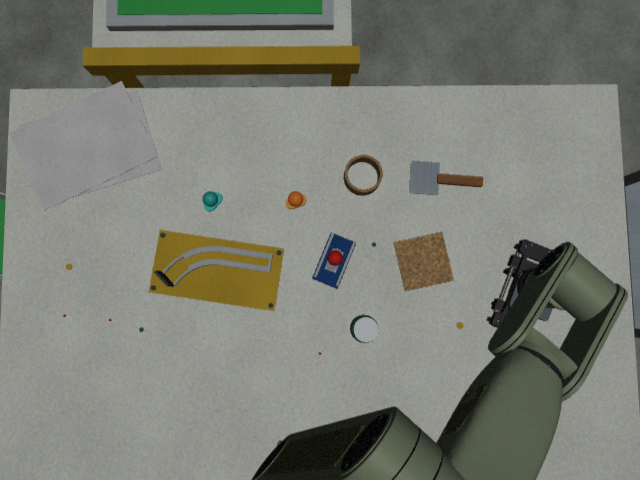

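The knob stands upright on the bay marker with its foot lengthwise. It is about 2.5 mm off along the bay and 1 mm across, and the bystanders are at unchanged pixels.

Emit:
{"api": "apply_moves", "payload": {
  "slide": [
    [0,0,0],
    [0,0,0],
    [0,0,0]
  ],
  "rot": [
    [0,0,0],
    [0,0,0],
    [0,0,0]
  ],
  "gripper": [0.4,0.4,0.4]
}}

```text
time: 23.37
eef_pos: [0.4421, -0.3845, 0.1584]
tcp_rot: [0.833, 0.553, 0.0, -0.0]
force: [-0.3, -0.1, 0.2]
width: 0.0635
```

```bash
python3 -c "
from station import bot
print(bot.sign_off())"
```

```text
the job is handed in; nothing more can be done
None
```

I parked the knob upright in the middle of the blue bay and handed the job in at 23.4 s; the sign-off gave no verdict. I slid it along the track to the stop, lifted it out, set it free-standing on the cork pad, regripped it a quarter turn round and placed it in the bay.

**Final position:** the last pictures show the ball about 2.5 mm from the bay's middle along its length and 1 mm across, with the foot lying along the bay. The fingers are clear of everything.
**Bystanders:** in the top picture the tape roll, ink jar and scraper look unmoved; I judged this by eye and did not measure it.
**Exit gap:** I judged that the foot had reached the stop from about 4.5 N of resistance along the track and from the ball's place in the scene picture; I did not measure the foot there.
**Disagreement between checks:** triangulating the ball from both cameras put its centre about 4 mm too high every time. On the track the two cameras also differed by about 6 mm in x. I put this down to shading on the underside of the ball and used the top view with the known heights.

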